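Find the pencil sharpener in the lidded boxes

ROBOT

A 6-joint arm with a two-finger parallel gripper is mounted at the origin on the work surface. World frame = base frame: x ahead of the robot, y to its left, z up, the work surface at z = 0. Lengths are in mm, angles in rad, forces in N, time in s.
With the tool pointing down it reaches from about 400 to 925 mm from the base axis. Payload 12.5 kg.
Tool frame: the origin (TCP) lies at the very end of the fingers, on their centre line; the grasp point (between the pads) lies 19 mm behind it; z points along the fingers, y is the line along which they close (so a half turn about z gives the same grasp; the last joint's range is limited). The gripper opens to 95 mm and grips with 3 to 60 N. Pads are 20 mm wide; open, the fingers measure 119 mm over their backs; the gripper's body (75 mm by 180 mm) begins 59 mm behind the grasp point.
Start: joints at [1.24, 0.491, 1.559, -0, 1.092, -0.106], TCP at [139.301, 609.296, 214.661] pointing down, gripper open.
Joint ranges: [-3.1, 3.1], [-0.84, 2.19], [0.05, 2.79], [-1.13, 4.28], [0.06, 2.93], [-2.69, 2.69]. Speed limits (rad/s): [2.22, 2.22, 2.79, 3.14, 3.14, 3.14].

INTERFACE

Orientations are given as a rotation vector (axis times angle).
In Python, from rig import arm gives the robot as it stands.
- The arm moves only by the tool jog_arm, called after ">>>" by a JSON object that holds its "name" and its "arguments". Schema: {"type":"object","properties":{"moves":{"type":"object","properties":{"aperture":{"type":"array","items":{"type":"number"},"minItems":1,"maxItems":5},"x":{"type":"array","items":{"type":"number"},"minItems":1,"maxItems":5},"y":{"type":"array","items":{"type":"number"},"minItems":1,"maxItems":5},"z":{"type":"array","items":{"type":"number"},"minItems":1,"maxItems":5},"yaw":{"type":"array","items":{"type":"number"},"minItems":1,"maxItems":5}},"additionalProperties":false,"required":["aperture","x","y","z","yaw"]},"grip_force":{"type":"number"},"only":{"type":"string"},"quiet":{"type":"boolean"},"lines":{"type":"string"}},"required":["moves"],"additionalProperties":false}. moves is an object with one list for each field, all of the same length, 1 to 5, a row being the entries at one place: aperture (the finger opening in mm), x, y, z (the shift in a scale on which 1.0 is 0.75 m), yaw (a turn about the tool's z in normalised numbers (1 is 4 rad)); each row is the pose to reach, as a shift and turn from the pose commanded when the call began, along the tool's axes at that moment; what a row does not reach only later rows make up. A row lasts 1/10 s, in which the tool goes at most 50 mm and 0.15 rad, less where a joint would pass 70% of its speed; a pose out of reach is approached as far as the arm can. The fingers move at their own pace and stop on an object; grip_force is the grip in N (left out, the last holds). Time passes only in rows, so rows that do not move let the fingers close. The tool returns the time, the measured TCP pose, the force, the opening and the grip force at its end. only (a regular expression) keeps the lines of the reply that match it, lines (a string "A,B") keeps lines A to B, and quiet returns only ok. A shift or turn number past 1, either way, is cut back to 1. Input that does not fit is refused with a message, and nothing moves.
- arm.observe(): the state, without advancing time (a new reading comes with each control period).
- arm.capture(name): name is "scene" or "top" or "wrist"; returns a dict with "color" (400x640x3 uint8, blue, green, red), "depth" (400x640 float32, mm along the optical axis (not along the pixel's ray), 0 where there is no reading), "fov_y" (degrees; the focal length in pixels is half the picture's height over the tangent of half this angle, whatever the lens; pixels are square), "cx", "cy" (the principal point, pixels), "T" (4x4, takes a point from camera to world coordinates); the wrist camera has in their place "hand_eye" (4x4, takes a point from camera to tool coordinates, whose origin is the TCP and whose axes are the flange's). Camera axes: x right, y down, z forward; pixel columns grow to the right and rows downward; lengths in mm; the calibration is good to about 2 mm. A picture is of the moment at which its call begins: read the wrist's pose just before it.
- arm.sign_off(): hands the job in; it is judged then, once.
The state is a dict: "clock": time; "qpos": joint angles; "joint_vel": joint speeds; "tau": joint torques, N m; "tcp_pos": TCP position; "eef_rot": TCP orientation; "contact_force": force on the tool from outside, world axes, zero at the start; "ft_torque": the same for the moment, N m; "gripper_width": finger opening in mm; "gripper_force": force on a finger pad.
Only numpy, scipy, OpenCV 4.12 (cv2) and the standard library are available. Lean on these libraries where they do the work, as an engineer would, in place of code of your own. Each camera call takes 0.05 s, during which the arm holds its last target. There are 200 camera calls.

TASK

The pencil sharpener is shut in one of the three small lidded wooden boxes on the desk. Lift lids off by their knobs until you find it, then take it out and lay it inside the empty grey tray. Lids you take off may be left lying on the desk, and boxes you did not need may stay shut.

Things in the scene. Friction and masses are not known exactly. Their poses are not given: they have to be found in the camera images.
- boxes: Three open-topped wooden boxes in a row, fixed on a base board 122 x 354 x 8 mm. Origin: centre of the board's underside, on the desk; y along the row, z up. Box centres at y = -116, 0, +116 mm; each 108 mm square outside, 98 mm inside; inner floor at z = 13 mm, rim at 50. One holds the sharpener, one a white eraser 34 x 34 x 12, one a black round magnifier 34 across, 24 high.
- lid1: Middle one of three identical loose lids, 90 g, each centred on its box to 3 mm. Origin: centre of its underside; z up. 92 mm square plug 6 mm deep (sits inside the walls), 106 mm square plate 6 mm thick on it, dark round knob in the middle, 24 mm wide, from z = 12 to 36 mm. Shut, the origin is at z = 44 mm of the boxes. Free desk for each lid: 135 mm from its box towards -x of the boxes.
- sharpener: Pencil sharpener: metal block 44 x 24 x 18 mm (x, y, z), 35 to 70 g, with dark blade and brass screw on top, pencil hole in one end, ribbed long sides. Origin: centre of its underside; x along its length, z up. At first it lies flat on the floor of any one box, within 9 mm of the box's middle, turned up to 50 degrees from the boxes' axes, under the lid.
- tray: Empty shallow square tray of grey plastic, 120 x 120 mm outside, 24 mm high, walls and floor 4 mm, fixed to the desk to the left or the right of the boxes. Origin: centre of its underside, on the desk; z up.

How it is judged:
By the outcome, as a careful person would: the job done as asked, in the order asked, and still so for the second after the job is handed in, with the robot touching nothing.
It also fails if it takes over 61 s, if anything falls off the work surface, if the arm or the gripper's body presses on something with over 40 N, if the wrist force passes 120 N, or if a joint passes its speed limit or range.

## Working session

There is one attempt and no reset: what is moved stays moved. The work goes in short steps, Python scripts to look and compute and a tool call to move; the robot and the scene stay as the last step left them, time stands still between calls to the robot, and variables do not carry over. Pictures are saved under pics/ and viewed, at most 10 in all, crops included, and the job is handed in when it is done.

```bash
ls; mkdir -p pics
```

Run:
```python
from rig import arm
import cv2,numpy as np
o=arm.observe();print({k:np.round(v,3) for k,v in o.items()})
a=arm.capture("top");b=arm.capture("scene")
np.savez("c.npz",tc=a["color"],td=a["depth"],tT=a["T"],tk=[a["fov_y"],a["cx"],a["cy"]])
print(a["T"],a["fov_y"],a["cx"],a["cy"])
cv2.imwrite("pics/1.png",a["color"]);cv2.imwrite("pics/2.png",b["color"])
```

```text
pics
{'clock': np.float64(0.0), 'qpos': array([ 1.24 ,  0.492,  1.559, -0.   ,  1.092, -0.106]), 'joint_vel': array([-0.001, -0.002, -0.001,  0.001,  0.002,  0.001]), 'tau': array([-0.0000e+00, -6.1265e+01, -2.5818e+01,  6.9000e-02,  4.8000e-02,
       -0.0000e+00]), 'tcp_pos': array([139.241, 609.05 , 214.059]), 'eef_rot': array([-3.520e-01, -3.122e+00,  2.000e-03]), 'contact_force': array([-0.191, -0.601,  0.114]), 'ft_torque': array([ 0.011, -0.007,  0.015]), 'gripper_force': np.float64(0.0), 'gripper_width': np.float64(94.791)}
[[ 2.34102371e-02 -9.78935980e-01  2.02820875e-01  3.90223025e+02]
 [-9.99719929e-01 -2.36269651e-02  1.35288959e-03 -1.76192152e+01]
 [ 3.46764945e-03 -2.02795742e-01 -9.79214921e-01  9.05440976e+02]
 [ 0.00000000e+00  0.00000000e+00  0.00000000e+00  1.00000000e+00]] 56.74189465840481 321.07783880259507 206.5289393779241
```

View pics/1.png

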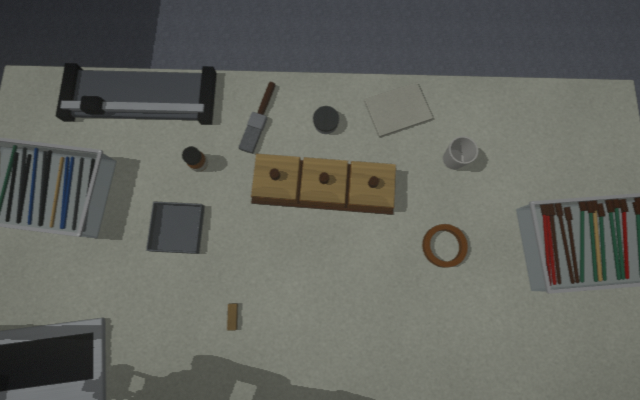

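The top view shows the three lidded boxes at about (276,178), (325,182) and (373,184) with their knobs, and the grey tray at (177,228). The desk towards the robot (below the boxes) is clear.

Create h.py:
```python
import numpy as np,cv2
from rig import arm
from scipy.spatial.transform import Rotation as R
def cloud(c,T):
    d=c["depth"];f=200/np.tan(np.radians(c["fov_y"])/2)
    v,u=np.mgrid[:400,:640]
    P=np.stack([(u-c["cx"])/f*d,(v-c["cy"])/f*d,d],-1)@T[:3,:3].T+T[:3,3]
    P[d<=0]=np.nan
    return P
def wrist():
    o=arm.observe();c=arm.capture("wrist");T=np.eye(4)
    T[:3,:3]=R.from_rotvec(o["eef_rot"]).as_matrix();T[:3,3]=o["tcp_pos"]
    return c,cloud(c,T@c["hand_eye"])
def go(x,y,z,yaw=None):
    "tool-axis shift to world point; yaw = world direction (rad) of the finger-closing line"
    o=arm.observe();M=R.from_rotvec(o["eef_rot"]).as_matrix()
    d=M.T@(np.array([x,y,z])-o["tcp_pos"]);t=0
    if yaw is not None:
        l=M.T@[np.cos(yaw),np.sin(yaw),0];t=np.arctan2(-l[0],l[1]);t=(t+np.pi/2)%np.pi-np.pi/2
    print("shift",d.round(1),"turn",round(t,3),"q6",o["qpos"][5].round(2),"t",o["clock"])
```

Run:
```python
from h import *
c=arm.capture("top");P=cloud(c,c["T"]);z=P[...,2]
v,u=np.mgrid[:400,:640]
print("desk",np.nanmedian(z[260:300,280:400]))
m=(z>48)&(z<64)&(u>240)&(u<405)&(v>145)&(v<220)
r=cv2.minAreaRect(P[m][:,:2].astype(np.float32));print("lids",r,np.median(z[m]))
for u0,v0 in((276,176),(325,180),(373,183)):
    k=(z>71)&(abs(u-u0)<14)&(abs(v-v0)<14);Q=P[k];print("knob",k.sum(),(Q.min(0)+Q.max(0))/2,Q.mean(0),Q[:,2].max())
m=(z>16)&(z<32)&(abs(u-177)<36)&(abs(v-228)<34)
print("tray",m.sum(),cv2.minAreaRect(P[m][:,:2].astype(np.float32)),"floor",P[228,177])
o=arm.observe();print(R.from_rotvec(o["eef_rot"]).as_matrix().round(2))
```

```text
desk 0.4268873390238923
lids ((631.65771484375, -21.852386474609375), (339.9258728027344, 107.8354721069336), 86.7265853881836) 56.39350982200426
knob 86 [638.9542034   93.32258817  78.07779392] [637.49356923  93.07926054  79.98130838] 84.98630260080324
knob 87 [632.2615073  -21.62902207  78.76574653] [631.08556071 -21.92563486  80.00806755] 85.01791733168216
knob 89 [ 625.21354036 -137.36046603   77.68501673] [ 624.48683002 -136.99114721   79.81380126] 84.09415040689316
tray 453 ((515.5661010742188, 334.5581359863281), (121.03949737548828, 120.4768295288086), 88.65399169921875) floor [514.50340932 335.29551336   4.9751174 ]
[[-0.97  0.22 -0.  ]
 [ 0.22  0.97 -0.  ]
 [ 0.   -0.   -1.  ]]
```

View pics/2.png

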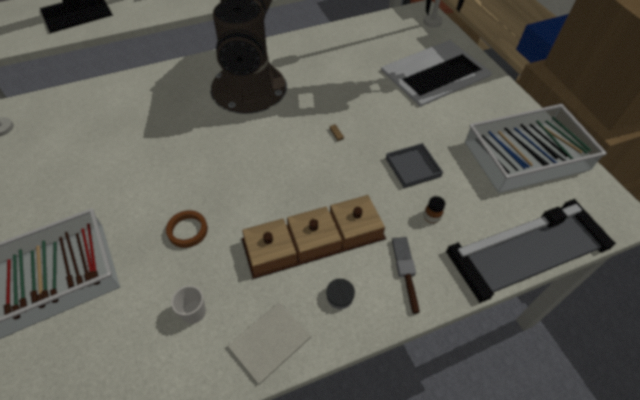

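The scene view agrees: three lids shut, tray empty, free desk on the robot side of the boxes. The knobs (z≈80), lid plates (z≈56) and tray size (121×120) match the given sizes. I start with the left box, nearest the tray.

```bash
python3 -c "
from h import *
go(637.5,93.1,140,1.514)"
```

```text
shift [-600.8 -391.9   74.5] turn -0.168 q6 -0.11 t 0.15
```

Careful with the scale: shifts go in shares of 0.75 m and turns go in shares of 4 rad. That gives: -210 mm / 750 = -0.28, -168 mm / 750 = -0.224, -0.168 rad / 4 = -0.042.

>>> {"name": "jog_arm", "arguments": {"moves": {"aperture": [60,60,60,60,60],"x": [-0.056,-0.112,-0.168,-0.224,-0.28],"y": [-0.036,-0.072,-0.1093,-0.1453,-0.1827],"z": [0,0,0,0,0],"yaw": [-0.01,-0.02,-0.03,-0.04,-0.042]}, "grip_force": 25}}

```text
clock: 0.65
tcp_pos: [313.9, 428.0, 214.6]
eef_rot: [0.086, 3.14, 0.0]
contact_force: [0.8, 0.5, 0.4]
gripper_width: 62.3
gripper_force: 0.0
```

>>> {"name": "jog_arm", "arguments": {"moves": {"aperture": [60,60,60,60,60],"x": [-0.056,-0.112,-0.168,-0.224,-0.28],"y": [-0.036,-0.072,-0.1093,-0.1453,-0.1827],"z": [0.0133,0.0267,0.04,0.0533,0.0667],"yaw": [0,0,0,0,0]}}}

```text
clock: 1.15
tcp_pos: [511.7, 282.7, 165.3]
eef_rot: [-0.089, -3.14, -0.0]
contact_force: [0.8, 2.7, 0.3]
gripper_width: 59.9
gripper_force: 0.0
```

```bash
python3 -c "
from h import *
go(637.5,93.1,140,1.514)"
```

```text
shift [-136.4 -182.1   25.3] turn -0.0 q6 -1.12 t 1.15
```

Scaled: -181 mm / 750 = -0.2413, -148 mm / 750 = -0.1973.

>>> {"name": "jog_arm", "arguments": {"moves": {"aperture": [60,60,60,60,60],"x": [-0.0373,-0.0747,-0.112,-0.1493,-0.1813],"y": [-0.0493,-0.0987,-0.148,-0.1973,-0.2413],"z": [0.0067,0.0133,0.02,0.0267,0.0333],"yaw": [0,0,0,0,0]}}}

```text
clock: 1.65
tcp_pos: [636.8, 93.7, 140.3]
eef_rot: [-0.09, -3.14, -0.0]
contact_force: [0.2, -0.1, 0.3]
gripper_width: 59.8
gripper_force: 0.0
```

>>> {"name": "jog_arm", "arguments": {"moves": {"aperture": [60,60],"x": [0,0],"y": [0,0],"z": [0,0],"yaw": [0,0]}}}

```text
clock: 1.85
tcp_pos: [635.8, 95.0, 140.1]
eef_rot: [-0.092, -3.139, -0.0]
contact_force: [-0.3, 0.3, -0.1]
gripper_width: 59.9
gripper_force: 0.0
```

Run:
```python
from h import *
c,P=wrist();z=P[...,2]
go(637.5,93.1,60,1.514)
m=(z>70)&(z<90)&(np.hypot(P[...,0]-637,P[...,1]-93)<30);Q=P[m];print(m.sum(),(Q.min(0)+Q.max(0))/2,Q.mean(0))
m=(z>50)&(z<62)&(np.hypot(P[...,0]-637,P[...,1]-93)<90);print(cv2.minAreaRect(P[m][:,:2].astype(np.float32)),np.median(z[m]))
cv2.imwrite("pics/3.png",c["color"])
```

```text
shift [-2.3 -2.7 80.4] turn -0.0 q6 -1.47 t 1.9
920 [639.3063877   95.8160708   76.00364905] [638.30268652  95.80350284  79.33698966]
((634.6546020507812, 76.53187561035156), (146.62100219726562, 99.22869110107422), 86.6427001953125) 56.01316600499524
```

View pics/3.png

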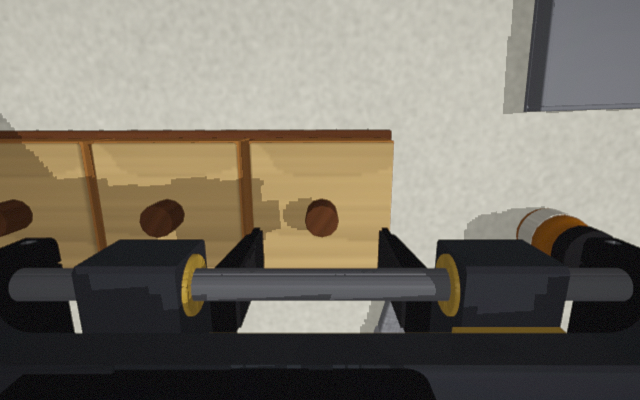

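The wrist view shows the left knob at (322,218), between the two finger tips at (255,235) and (388,235), in line with the measurement.

Scaled: 79 mm / 750 = 0.1053, 60 mm / 750 = 0.08.

>>> {"name": "jog_arm", "arguments": {"moves": {"aperture": [60,60,60,40,20],"x": [-0.0033,-0.0033,-0.0033,-0.0033,-0.0033],"y": [-0.0013,-0.0013,-0.0013,-0.0013,-0.0013],"z": [0.04,0.08,0.1053,0.1053,0.1053],"yaw": [0,0,0,0,0]}, "grip_force": 25}}

```text
clock: 2.4
tcp_pos: [638.1, 95.7, 62.4]
eef_rot: [0.087, 3.14, 0.0]
contact_force: [-0.0, 0.6, 0.1]
gripper_width: 48.7
gripper_force: 0.0
```

>>> {"name": "jog_arm", "arguments": {"moves": {"aperture": [15,15,15],"x": [0,0,0],"y": [0,0,0],"z": [0,0,0],"yaw": [0,0,0]}, "grip_force": 25}}

```text
clock: 2.7
tcp_pos: [638.5, 94.8, 62.7]
eef_rot: [0.089, 3.139, 0.0]
contact_force: [-0.4, -0.1, 0.2]
gripper_width: 25.4
gripper_force: 0.3
```

>>> {"name": "jog_arm", "arguments": {"moves": {"aperture": [15,15,15,15],"x": [0,0,0,0],"y": [0,0,0,0],"z": [-0.0133,-0.0333,-0.06,-0.06],"yaw": [0,0,0,0]}}}

```text
clock: 3.1
tcp_pos: [639.7, 94.7, 110.3]
eef_rot: [0.089, 3.135, 0.001]
contact_force: [-0.3, -0.3, -0.8]
gripper_width: 23.3
gripper_force: 25.0
```

Scaled: 137 mm / 750 = 0.1827, 105 mm / 750 = 0.14.

>>> {"name": "jog_arm", "arguments": {"moves": {"aperture": [15,15,15,15,15],"x": [0.0467,0.0933,0.14,0.1827,0.1827],"y": [0,0,0,0,0],"z": [0,0,0,0,0],"yaw": [0,0,0,0,0]}}}

```text
clock: 3.6
tcp_pos: [497.8, 102.6, 106.8]
eef_rot: [-0.088, -3.138, 0.0]
contact_force: [-0.1, 0.8, -1.0]
gripper_width: 23.6
gripper_force: 25.0
```

>>> {"name": "jog_arm", "arguments": {"moves": {"aperture": [15,15,15,15,15],"x": [0,0,0,0,0],"y": [0,0,0,0,0],"z": [0.04,0.0733,0.1,0.1067,0.1067],"yaw": [0,0,0,0,0]}}}

```text
clock: 4.1
tcp_pos: [501.7, 102.4, 26.3]
eef_rot: [-0.089, -3.139, 0.0]
contact_force: [0.1, -0.0, -0.8]
gripper_width: 23.4
gripper_force: 25.0
```

>>> {"name": "jog_arm", "arguments": {"moves": {"aperture": [15,15],"x": [0,0],"y": [0,0],"z": [0.004,0.004],"yaw": [0,0]}}}

```text
clock: 4.3
tcp_pos: [501.9, 102.5, 24.3]
eef_rot: [0.089, 3.139, 0.0]
contact_force: [-0.0, -0.1, -0.8]
gripper_width: 22.9
gripper_force: 25.0
```

```bash
python3 - <<'E'
from h import *
print(arm.observe()["contact_force"])
c,P=wrist();z=P[...,2]
X,Y=P[...,0],P[...,1]
m=(abs(X-637)<40)&(abs(Y-94)<40)&(z<60);print(m.sum(),np.percentile(z[m],[2,50,98]) if m.any() else 0)
c=arm.capture("top");P=cloud(c,c["T"]);z=P[...,2];X,Y=P[...,0],P[...,1]
m=(abs(X-637)<40)&(abs(Y-94)<40)&(z<60);print(m.sum(),np.percentile(z[m],[2,50,98]) if m.any() else 0)
cv2.imwrite("pics/4.png",cv2.resize(c["color"][120:280,140:420],None,fx=2.8,fy=2.8))
E
```

```text
[-0.02996052 -0.06870906 -0.75002161]
0 0
675 [10.42504066 14.14307621 34.03724557]
```

View pics/4.png

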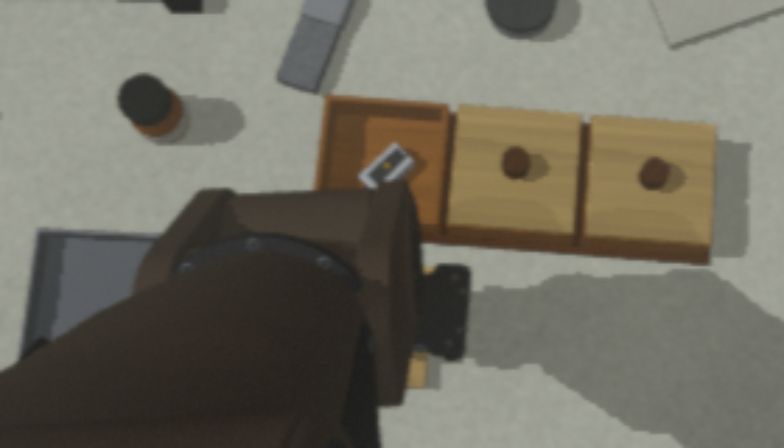

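The sharpener is in the left box, at (387,165) in the crop. The lid is still just above the desk, so I lower it in small steps until it touches.

Scaled: 4 mm / 750 = 0.0053, 2 mm / 750 = 0.0027.

>>> {"name": "jog_arm", "arguments": {"moves": {"aperture": [15,15,15],"x": [0,0,0],"y": [0,0,0],"z": [0.0027,0.0053,0.0053],"yaw": [0,0,0]}}}

```text
clock: 4.7
tcp_pos: [501.4, 102.4, 19.6]
eef_rot: [-0.089, -3.14, -0.0]
contact_force: [-1.3, -0.1, -0.8]
gripper_width: 23.7
gripper_force: 25.0
```

>>> {"name": "jog_arm", "arguments": {"moves": {"aperture": [15,15,15],"x": [0,0,0],"y": [0,0,0],"z": [0.002,0.004,0.004],"yaw": [0,0,0]}}}

```text
clock: 5.0
tcp_pos: [501.9, 102.4, 18.4]
eef_rot: [0.089, 3.138, 0.0]
contact_force: [-5.2, -1.8, 25.7]
gripper_width: 23.3
gripper_force: 25.0
```

Scaled: -1.5 mm / 750 = -0.002.

>>> {"name": "jog_arm", "arguments": {"moves": {"aperture": [50,50,50,50],"x": [0,0,0,0],"y": [0,0,0,0],"z": [-0.002,-0.002,-0.002,-0.002],"yaw": [0,0,0,0]}}}

```text
clock: 5.4
tcp_pos: [501.4, 102.4, 18.0]
eef_rot: [-0.089, -3.14, -0.0]
contact_force: [-0.3, 0.3, 0.1]
gripper_width: 47.8
gripper_force: 0.0
```

>>> {"name": "jog_arm", "arguments": {"moves": {"aperture": [60,60,60,60,60],"x": [0,0,0,-0.0533,-0.1133],"y": [0,0,0,0,0],"z": [-0.0533,-0.1067,-0.16,-0.16,-0.16],"yaw": [0,0,0,0,0]}}}

```text
clock: 5.9
tcp_pos: [587.3, 97.8, 140.3]
eef_rot: [0.088, 3.138, 0.001]
contact_force: [1.0, -0.2, -0.3]
gripper_width: 60.0
gripper_force: 0.0
```

>>> {"name": "jog_arm", "arguments": {"moves": {"aperture": [60,60,60,60],"x": [-0.0533,-0.0667,-0.0667,-0.0667],"y": [0,0,0,0],"z": [0,0,0,0],"yaw": [0,0,0,0]}}}

```text
clock: 6.3
tcp_pos: [634.9, 94.9, 137.6]
eef_rot: [-0.089, -3.139, 0.0]
contact_force: [-0.9, 0.1, -0.3]
gripper_width: 60.1
gripper_force: 0.0
```

Run:
```python
from h import *
c,P=wrist();z=P[...,2];X,Y=P[...,0],P[...,1]
o=arm.observe();print(o["tcp_pos"])
box=(abs(X-637)<38)&(abs(Y-94)<38)
m=box&(z>24)&(z<40);r=cv2.minAreaRect(P[m][:,:2].astype(np.float32));print(m.sum(),r,P[m].mean(0))
m2=box&(z>29)&(z<35);print(m2.sum(),cv2.minAreaRect(P[m2][:,:2].astype(np.float32)),np.median(z[m2]),"floor",np.median(z[box&(z<20)]))
cv2.imwrite("pics/5.png",c["color"])
```

```text
[634.84931513  94.95322804 137.95799938]
1558 ((636.5851440429688, 93.31764221191406), (25.20977783203125, 44.76853942871094), 45.46480941772461) [635.55886135  93.37495723  31.43625651]
1474 ((636.8304443359375, 93.12792205810547), (24.129518508911133, 44.06731414794922), 46.219234466552734) 31.660377142467183 floor 13.063631001662941
```

View pics/5.png

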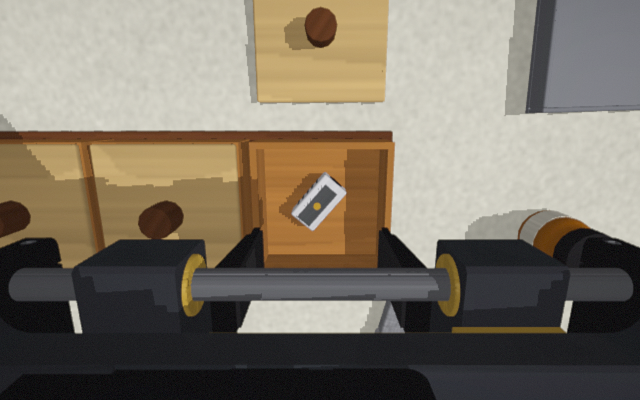

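The wrist view shows the sharpener at (318,202), lying diagonally in the open left box, measured 44×24 mm with its top at 31.7 and the floor at 13. The lid lies flat on the desk at (320,50). I also check the bottle's height for gripper clearance.

Run:
```python
from h import *
go(636.8,93.1,15.5,np.radians(46.2))
c=arm.capture("top");P=cloud(c,c["T"]);z=P[...,2];m=(z[140:175,180:210]>20);Q=P[140:175,180:210][m];print(Q.min(0),Q.max(0))
```

```text
shift [ -2.2  -1.7 122.5] turn 0.708 q6 -1.47 t 6.35
[477.70395863  78.09192455 505.89142611] [546.06037182 145.35859827 605.94498627]
```

Scaled: -2 mm / 750 = -0.0027, -1.5 mm / 750 = -0.002, 0.708 rad / 4 = 0.177.

>>> {"name": "jog_arm", "arguments": {"moves": {"aperture": [50,50,50,50,50],"x": [-0.0027,-0.0027,-0.0027,-0.0027,-0.0027],"y": [-0.002,-0.002,-0.002,-0.002,-0.002],"z": [0,0,0,0,0],"yaw": [0.0363,0.0725,0.1088,0.145,0.177]}, "grip_force": 15}}

```text
clock: 6.9
tcp_pos: [637.3, 93.3, 138.6]
eef_rot: [-1.18, -2.911, -0.0]
contact_force: [-0.3, 0.4, -0.2]
gripper_width: 50.3
gripper_force: 0.0
```

>>> {"name": "jog_arm", "arguments": {"moves": {"aperture": [50,50,50],"x": [0,0,0],"y": [0,0,0],"z": [0.04,0.08,0.08],"yaw": [0,0,0]}}}

```text
clock: 7.2
tcp_pos: [635.6, 93.2, 75.4]
eef_rot: [-1.17, -2.91, 0.004]
contact_force: [0.3, 0.2, 0.4]
gripper_width: 50.2
gripper_force: 0.0
```

Run:
```python
from h import *
go(636.8,93.1,15.5,np.radians(46.2))
```

```text
shift [-1.2  1.  59.9] turn -0.0 q6 -0.76 t 7.2
```

Scaled: 59 mm / 750 = 0.0787, 50 mm / 750 = 0.0667.

>>> {"name": "jog_arm", "arguments": {"moves": {"aperture": [50,50,50,50,40],"x": [-0.0007,-0.0007,-0.0007,-0.0007,-0.0007],"y": [0,0,0,0,0],"z": [0.04,0.0667,0.0787,0.0787,0.0787],"yaw": [0,0,0,0,0]}, "grip_force": 20}}

```text
clock: 7.7
tcp_pos: [639.0, 92.9, 20.7]
eef_rot: [1.172, 2.914, 0.001]
contact_force: [-0.1, 0.3, 0.2]
gripper_width: 45.9
gripper_force: 0.0
```

>>> {"name": "jog_arm", "arguments": {"moves": {"aperture": [15,15,15,15,15],"x": [0,0,0,0,0],"y": [0,0,0,0,0],"z": [0,0,0,0,0],"yaw": [0,0,0,0,0]}, "grip_force": 20}}

```text
clock: 8.2
tcp_pos: [638.7, 92.8, 19.9]
eef_rot: [1.172, 2.914, 0.001]
contact_force: [-0.7, -0.8, 6.3]
gripper_width: 23.6
gripper_force: 20.0
```

Scaled: -110 mm / 750 = -0.1467, -75 mm / 750 = -0.1.

>>> {"name": "jog_arm", "arguments": {"moves": {"aperture": [15,15,15,15,15],"x": [0,0,0,0,0],"y": [0,0,0,0,0],"z": [-0.02,-0.0533,-0.1,-0.1467,-0.1467],"yaw": [0,0,0,0,0]}}}

```text
clock: 8.7
tcp_pos: [640.5, 93.0, 134.9]
eef_rot: [1.169, 2.908, 0.005]
contact_force: [0.5, -0.4, -1.0]
gripper_width: 23.6
gripper_force: 20.0
```

Run:
```python
from h import *
go(515,334.5,130,1.514+np.pi/2)
c,P=wrist();cv2.imwrite("pics/6.png",c["color"])
```

```text
shift [257.8  87.4   4. ] turn 0.863 q6 -0.76 t 8.7
```

View pics/6.png

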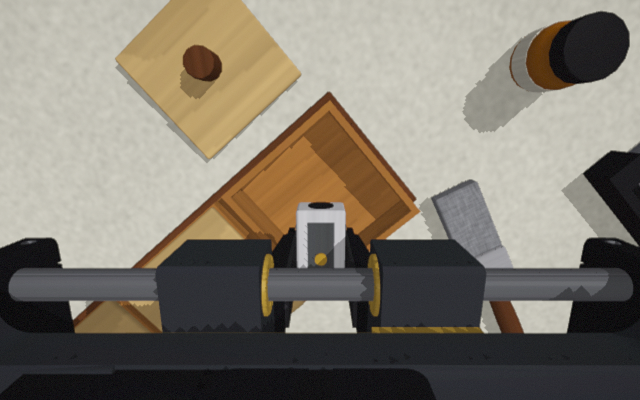

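The sharpener is held squarely between the pads at (320,235). Now over to the tray.

>>> {"name": "jog_arm", "arguments": {"moves": {"aperture": [15,15,15,15,15],"x": [0.0533,0.112,0.1707,0.2293,0.288],"y": [0.0187,0.0373,0.0573,0.0773,0.0973],"z": [0,0,0,0,0],"yaw": [0,0,0,0,0]}}}

```text
clock: 9.25
tcp_pos: [531.7, 296.3, 128.6]
eef_rot: [-1.172, -2.914, 0.001]
contact_force: [0.4, 0.2, -1.1]
gripper_width: 24.1
gripper_force: 20.0
```

>>> {"name": "jog_arm", "arguments": {"moves": {"aperture": [15,15,15,15],"x": [0.04,0.056,0.056,0.056],"y": [0.0133,0.0187,0.0187,0.0187],"z": [0,0,0,0],"yaw": [0,0,0,0]}}}

```text
clock: 9.65
tcp_pos: [513.0, 333.3, 128.9]
eef_rot: [-1.173, -2.914, 0.001]
contact_force: [-0.5, 0.2, -0.7]
gripper_width: 23.7
gripper_force: 20.0
```

Run:
```python
from h import *
go(515,334.5,12,None)
c=arm.capture("wrist");o=arm.observe();print(o["gripper_width"])
```

```text
shift [ -0.7   2.3 116.9] turn 0 q6 -0.34 t 9.65
23.91915448338319
```

Scaled: 108 mm / 750 = 0.144, 100 mm / 750 = 0.1333.

>>> {"name": "jog_arm", "arguments": {"moves": {"aperture": [15,15,15,15,15],"x": [0,0,0,0,0],"y": [0,0,0,0,0],"z": [0.0533,0.1,0.1333,0.144,0.144],"yaw": [0,0,0,0,0]}}}

```text
clock: 10.2
tcp_pos: [512.9, 333.1, 20.5]
eef_rot: [-1.174, -2.913, 0.002]
contact_force: [-0.1, 0.1, -0.0]
gripper_width: 24.1
gripper_force: 20.0
```

>>> {"name": "jog_arm", "arguments": {"moves": {"aperture": [15,15,15,15],"x": [0,0,0,0],"y": [0,0,0,0],"z": [0.0027,0.0053,0.008,0.008],"yaw": [0,0,0,0]}}}

```text
clock: 10.6
tcp_pos: [512.7, 334.3, 15.7]
eef_rot: [1.172, 2.914, 0.001]
contact_force: [-0.1, -0.1, 1.1]
gripper_width: 23.9
gripper_force: 20.0
```

Scaled: 3 mm / 750 = 0.004, 1.5 mm / 750 = 0.002.

>>> {"name": "jog_arm", "arguments": {"moves": {"aperture": [15,15,15],"x": [0,0,0],"y": [0,0,0],"z": [0.002,0.004,0.004],"yaw": [0,0,0]}}}

```text
clock: 10.9
tcp_pos: [512.5, 334.2, 12.1]
eef_rot: [-1.172, -2.915, 0.0]
contact_force: [-0.6, 1.0, 0.1]
gripper_width: 23.9
gripper_force: 20.0
```

>>> {"name": "jog_arm", "arguments": {"moves": {"aperture": [15,15,15],"x": [0,0,0],"y": [0,0,0],"z": [0.0013,0.0027,0.0027],"yaw": [0,0,0]}}}

```text
clock: 11.2
tcp_pos: [512.6, 334.3, 10.9]
eef_rot: [1.172, 2.915, 0.0]
contact_force: [-2.0, -1.0, 6.8]
gripper_width: 24.2
gripper_force: 20.0
```

Contact with the tray floor. I release and retreat.

>>> {"name": "jog_arm", "arguments": {"moves": {"aperture": [45,45,45,45],"x": [0,0,0,0],"y": [0,0,0,0],"z": [0,0,0,0],"yaw": [0,0,0,0]}}}

```text
clock: 11.6
tcp_pos: [512.6, 334.2, 10.1]
eef_rot: [-1.172, -2.915, -0.0]
contact_force: [0.2, -0.3, -1.1]
gripper_width: 44.1
gripper_force: 0.0
```

>>> {"name": "jog_arm", "arguments": {"moves": {"aperture": [45,45,45,45,45],"x": [0,0,0,0,0],"y": [0,0,0,0,0],"z": [-0.0267,-0.08,-0.1333,-0.1867,-0.2],"yaw": [0,0,0,0,0]}}}

```text
clock: 12.1
tcp_pos: [513.8, 334.9, 164.5]
eef_rot: [1.171, 2.911, 0.007]
contact_force: [0.3, 0.3, -0.5]
gripper_width: 45.2
gripper_force: 0.0
```

>>> {"name": "jog_arm", "arguments": {"moves": {"aperture": [45,45,45,45,45],"x": [-0.0267,-0.0533,-0.08,-0.08,-0.08],"y": [-0.04,-0.08,-0.1333,-0.1867,-0.1867],"z": [0,0,0,0,0],"yaw": [0,0,0,0,0]}}}

```text
clock: 12.6
tcp_pos: [455.8, 188.9, 159.6]
eef_rot: [-1.174, -2.911, 0.003]
contact_force: [-1.0, 0.4, 0.0]
gripper_width: 44.9
gripper_force: 0.0
```

Run:
```python
from h import *
c=arm.capture("top");P=cloud(c,c["T"]);z=P[...,2]
m=(z>15)&(abs(P[...,0]-515)<48)&(abs(P[...,1]-334.5)<48)&(z<40);print(m.sum(),cv2.minAreaRect(P[m][:,:2].astype(np.float32)) if m.any() else 0,np.median(z[m]))
cv2.imwrite("pics/7.png",cv2.resize(c["color"][120:280,140:420],None,fx=2.8,fy=2.8))
```

```text
  return _methods._mean(a, axis=axis, dtype=dtype,
  ret = ret.dtype.type(ret / rcount)
```

View pics/7.png

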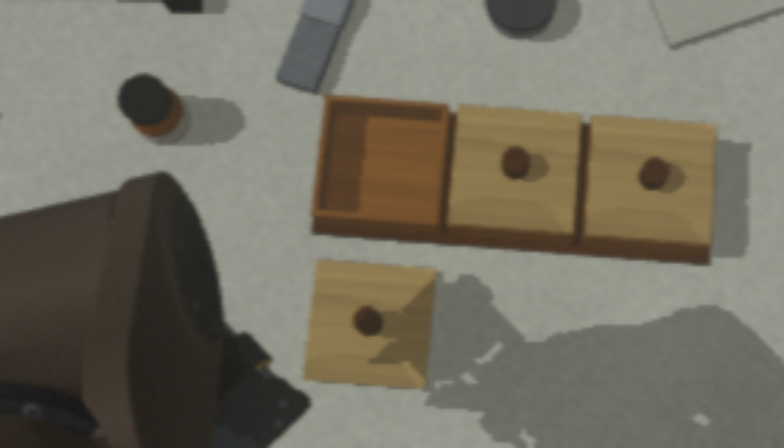

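The box is empty and the lid lies flat on the desk at (370,320), but the arm hides the tray, so I move further aside.

```bash
python3 -c "
from h import *
go(455,-60,200)"
```

```text
shift [-171.6 -182.3  -39.8] turn 0 q6 -0.54 t 12.65
```

Scaled: -180 mm / 750 = -0.24, -170 mm / 750 = -0.2267.

>>> {"name": "jog_arm", "arguments": {"moves": {"aperture": [45,45,45,45,45],"x": [-0.0453,-0.0907,-0.136,-0.1813,-0.2267],"y": [-0.048,-0.096,-0.144,-0.192,-0.24],"z": [-0.02,-0.04,-0.0533,-0.0533,-0.0533],"yaw": [0,0,0,0,0]}}}

```text
clock: 13.15
tcp_pos: [457.7, -54.6, 200.5]
eef_rot: [1.17, 2.914, 0.001]
contact_force: [1.5, 0.2, -0.6]
gripper_width: 45.0
gripper_force: 0.0
```

>>> {"name": "jog_arm", "arguments": {"moves": {"aperture": [45,45],"x": [0,0],"y": [0,0],"z": [0,0],"yaw": [0,0]}}}

```text
clock: 13.35
tcp_pos: [457.5, -53.6, 199.9]
eef_rot: [-1.176, -2.913, -0.0]
contact_force: [-0.1, 0.2, -0.3]
gripper_width: 44.5
gripper_force: 0.0
```

Run:
```python
from h import *
c=arm.capture("top");P=cloud(c,c["T"]);z=P[...,2]
m=(z>15)&(abs(P[...,0]-515)<48)&(abs(P[...,1]-334.5)<48)&(z<40);print(m.sum(),cv2.minAreaRect(P[m][:,:2].astype(np.float32)) if m.any() else 0,np.median(z[m]))
cv2.imwrite("pics/8.png",cv2.resize(c["color"][120:280,140:420],None,fx=2.8,fy=2.8))
```

```text
202 ((510.4935302734375, 333.58697509765625), (24.019241333007812, 44.691139221191406), 46.28430938720703) 22.761806053240207
```

View pics/8.png

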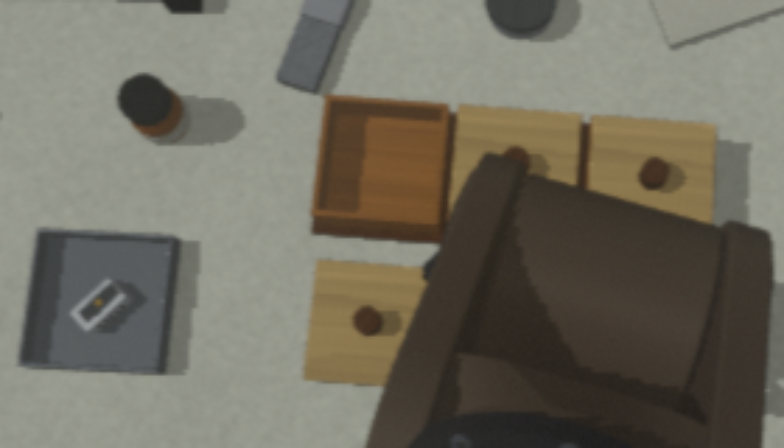

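The sharpener lies flat in the middle of the tray at (99,304), its top at 22.8 mm (4 + 18 expected), and the arm is clear of everything.

```bash
python3 -c "
from rig import arm
print(arm.sign_off())"
```

```text
the job is handed in; nothing more can be done
None
```

The sharpener was in the left box and now lies flat inside the grey tray; that box's lid is on the desk, the other two boxes stayed shut, and I handed the job in at about 13.4 s.

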